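# Pair four chainsaw pistons with their cylinders

### The arm

A 7-joint arm with a two-finger parallel gripper is mounted at the origin on the work surface. World frame = base frame: x ahead of the robot, y to its left, z up, the work surface at z = 0. Lengths are in mm, angles in rad, forces in N, time in s.
With the tool pointing down it reaches from about 350 to 900 mm from the base axis. Payload 19.9 kg.
Tool frame: the origin (TCP) lies between the finger pads; the fingertips stand 25 mm ahead of it and the grasp point (between the pads) lies 6 mm ahead of it; z points along the fingers, y is the line along which they close (so a half turn about z gives the same grasp; the last joint's range is limited). The gripper opens to 94 mm and grips with 3 to 60 N. Pads are 16 mm wide; open, the fingers measure 119 mm over their backs; the gripper's body (75 mm by 177 mm) begins 78 mm behind the grasp point.
Start: joints at [1.192, 0.417, -0.01, 1.614, 0.005, 1.111, -0.053], TCP at [206.537, -589.867, 230.425] pointing down, gripper open.
Joint ranges: [-2.81, 2.81], [-0.39, 2.02], [-1.27, 1.25], [0.06, 2.57], [-1.19, 4.33], [0.19, 2], [-2.82, 2.82]. Speed limits (rad/s): [1.89, 1.89, 2.39, 2.39, 3.01, 3.01, 3.01].

### API

Orientations are given as a rotation vector (axis times angle).
In Python, from station import ctrl, snapshot, ticket gives the robot as it stands. The module is installed in compiled form; this text tells all that it offers.
- The arm moves only by the tool jog_arm, never from a script. Its argument "rows" is a list of rows, each a list of 6 numbers: the shift along the world's x, y, z in cm, then the turn, a rotation vector about the world's x, y, z in units of 6 degrees (1.0 is 6 degrees). A call has 1 to 20 rows; each row is the pose to reach, as a shift and turn from the pose commanded when the call began; what a row does not reach only later rows make up. A row lasts 1/10 s, in which the tool goes at most 50 mm and 8.59 degrees, less where a joint would pass 70% of its speed; a pose out of reach is approached as far as the arm can. A call with a gripper value outside its range is refused whole. "grip" is the opening, from -1 (shut) to 1 (fully open), set as the call begins (left out, the last holds). The fingers move at their own pace and stop on an object; the grip force is fixed at half the most. Time passes only in rows, so rows that repeat a pose let the fingers close. It gives the time, the measured TCP pose, the force, the opening and the grip force at its end, in the units of the state.
- ctrl.get_state(): the state, without advancing time (a new reading comes with each control period).
- snapshot(name): name is "side" or "top"; returns a dict with "image" (400x640x3 uint8, red, green, blue), "K" (3x3 intrinsics, pixels), "eye" and "attitude" of the camera in the world. Camera axes: x right, y up, looking along -z (the intrinsics and any distortion apply to the point x, -y, -z); pixel columns grow to the right and rows downward; lengths in mm; the calibration is good to about 2 mm. A picture is of the moment at which its call begins. There is no depth.
- ticket.close_job(): hands the job in; it is judged then, once.
The state is a dict: "t": time; "q": joint angles; "qd": joint speeds; "tau": joint torques, N m; "ee_pos": TCP position; "orientation": TCP orientation; "wrist_force": force on the tool from outside, world axes, zero at the start; "torque": the same for the moment, N m; "finger_gap": finger opening in mm; "grip_force": force on a finger pad.
Only numpy, scipy, OpenCV 4.12 (cv2) and the standard library are available. Lean on these libraries where they do the work, as an engineer would, in place of code of your own. Each camera call takes 0.05 s, during which the arm holds its last target. There are 200 camera calls.

### The job

The four washed chainsaw pistons stand mixed up on the steel drain rack. Move them to the wooden overhaul rack, so that their row is in the same order as the row of cylinders there: each piston set down, not dropped, crown up over the dowel directly in front of the cylinder whose bore it fits (smallest piston to smallest bore, and so on), resting on the board. Leave the cylinders, the oil bottle and the screwdriver where they are.

Things in the scene. Friction and masses are not known exactly. Their poses are not given: they have to be found in the camera images.
- piston_35: The smallest of four bare aluminium chainsaw pistons: 35 mm diameter, 32 mm high, about 50 g, upright, crown up; skirt hollow below (27 mm wide, 18 mm deep). Origin: centre of its underside, z up; turn about z is free. Starts in a mixed row, 95 mm apart, on the fixed slotted steel drain rack (120 x 390 mm, top 18 mm above the bench), loosely over an 8 mm pin 14 mm high.
- piston_42: The second smallest of four bare aluminium chainsaw pistons: 42 mm diameter, 36 mm high, about 80 g, upright, crown up; skirt hollow below (34 mm wide, 18 mm deep). Origin: centre of its underside, z up; turn about z is free. Starts in a mixed row, 95 mm apart, on the fixed slotted steel drain rack (120 x 390 mm, top 18 mm above the bench), loosely over an 8 mm pin 14 mm high.
- piston_49: The second largest of four bare aluminium chainsaw pistons: 49 mm diameter, 40 mm high, about 120 g, upright, crown up; skirt hollow below (41 mm wide, 18 mm deep). Origin: centre of its underside, z up; turn about z is free. Starts in a mixed row, 95 mm apart, on the fixed slotted steel drain rack (120 x 390 mm, top 18 mm above the bench), loosely over an 8 mm pin 14 mm high.
- piston_56: The largest of four bare aluminium chainsaw pistons: 56 mm diameter, 44 mm high, about 170 g, upright, crown up; skirt hollow below (48 mm wide, 18 mm deep). Origin: centre of its underside, z up; turn about z is free. Starts in a mixed row, 95 mm apart, on the fixed slotted steel drain rack (120 x 390 mm, top 18 mm above the bench), loosely over an 8 mm pin 14 mm high.
- cylinder_35: The smallest of four finned aluminium cylinders, mate of the 35 mm piston: 59 x 59 mm, 54 mm high, loose, upside down, 37 mm bore open upward, in a row 95 mm apart in 20 mm high bays of the fixed plywood overhaul rack (190 x 390 mm, top 18 mm above the bench). Origin: centre of its underside, z up. Its wooden piston dowel (14 mm thick and high) is 100 mm away along its -x, robot side.
- cylinder_42: The second smallest of four finned aluminium cylinders, mate of the 42 mm piston: 66 x 66 mm, 60 mm high, loose, upside down, 44 mm bore open upward, in a row 95 mm apart in 20 mm high bays of the fixed plywood overhaul rack (190 x 390 mm, top 18 mm above the bench). Origin: centre of its underside, z up. Its wooden piston dowel (14 mm thick and high) is 100 mm away along its -x, robot side.
- cylinder_49: The second largest of four finned aluminium cylinders, mate of the 49 mm piston: 73 x 73 mm, 66 mm high, loose, upside down, 51 mm bore open upward, in a row 95 mm apart in 20 mm high bays of the fixed plywood overhaul rack (190 x 390 mm, top 18 mm above the bench). Origin: centre of its underside, z up. Its wooden piston dowel (14 mm thick and high) is 100 mm away along its -x, robot side.
- cylinder_56: The largest of four finned aluminium cylinders, mate of the 56 mm piston: 80 x 80 mm, 72 mm high, loose, upside down, 58 mm bore open upward, in a row 95 mm apart in 20 mm high bays of the fixed plywood overhaul rack (190 x 390 mm, top 18 mm above the bench). Origin: centre of its underside, z up. Its wooden piston dowel (14 mm thick and high) is 100 mm away along its -x, robot side.
- oil_bottle: Bystander: a white oil bottle with a black cap, 56 mm across and 140 mm high, standing on the bench beyond the racks. Origin: centre of its underside.
- screwdriver: Bystander: a yellow-handled screwdriver, 190 mm long, lying on the bench beyond the racks. Origin: at bench level under its middle.

How it is judged (in metres and radians):
At the end, for the whole second after the job is handed in: Each piston upright (0.1 rad), released and at rest on the board over its own cylinder's dowel: within 15 mm each way of the point 100 mm in front of the cylinder, underside level with the cylinder's (5 mm). Cylinders moved under 12 mm, bottle and screwdriver under 30 mm (x of piston_35 in the frame of cylinder_35 between -0.115 and -0.085 m and y of piston_35 in the frame of cylinder_35 between -0.015 and 0.015 m and z of piston_35 in the frame of cylinder_35 between -0.005 and 0.005 m and angle between each of piston_35, piston_42, piston_49, piston_56's own z axis and vertical below 0.1 rad and linear speed of each of piston_35, piston_42, piston_49, piston_56 below 0.02 m/s and x of piston_42 in the frame of cylinder_42 between -0.115 and -0.085 m and y of piston_42 in the frame of cylinder_42 between -0.015 and 0.015 m and z of piston_42 in the frame of cylinder_42 between -0.005 and 0.005 m and x of piston_49 in the frame of cylinder_49 between -0.115 and -0.085 m and y of piston_49 in the frame of cylinder_49 between -0.015 and 0.015 m and z of piston_49 in the frame of cylinder_49 between -0.005 and 0.005 m and x of piston_56 in the frame of cylinder_56 between -0.115 and -0.085 m and y of piston_56 in the frame of cylinder_56 between -0.015 and 0.015 m and z of piston_56 in the frame of cylinder_56 between -0.005 and 0.005 m and distance of each of cylinder_35, cylinder_42, cylinder_49, cylinder_56 from where it was at the start of the episode below 0.012 m and distance of each of oil_bottle, screwdriver from where it was at the start of the episode below 0.03 m); the robot touches nothing.
It fails at once if a piston is dropped (moves unheld faster than 0.7 m/s: a fall of over about 25 mm) ((contact force between piston_35 and the fingers below 0.05 N and linear speed of piston_35 above 0.7 m/s) or (contact force between piston_42 and the fingers below 0.05 N and linear speed of piston_42 above 0.7 m/s) or (contact force between piston_49 and the fingers below 0.05 N and linear speed of piston_49 above 0.7 m/s) or (contact force between piston_56 and the fingers below 0.05 N and linear speed of piston_56 above 0.7 m/s)).
It fails at once if a cylinder is pushed more than 12 mm (distance of any of cylinder_35, cylinder_42, cylinder_49, cylinder_56 from where it was at the start of the episode above 0.012 m).
It fails at once if the oil bottle or the screwdriver is moved more than 30 mm (distance of any of oil_bottle, screwdriver from where it was at the start of the episode above 0.03 m).
It also fails if it takes over 106 s, if anything falls off the work surface, if the arm or the gripper's body presses on something with over 40 N, if the wrist force passes 120 N, or if a joint passes its speed limit or range.

## Working session

There is one attempt and no reset: what is moved stays moved. The work goes in short steps, Python scripts to look and compute and a tool call to move; the robot and the scene stay as the last step left them, time stands still between calls to the robot, and variables do not carry over. Pictures are saved under pics/ and viewed, at most 14 in all, crops included, and the job is handed in when it is done.

Besides the shell and the picture viewer there is one more tool, called after "Request:" as a command line: name --pt "numbers of a row" for each row, then --argument value for the rest. jog_arm: Moves the arm, as the interface text tells. Its arguments: {"type":"object","properties":{"rows":{"type":"array"},"grip":{"type":"number"}},"required":["rows"]}

```bash
mkdir -p pics && python3 - <<'E'
from station import ctrl, snapshot
import cv2, json, numpy as np
for n in ("top","side"):
    s=snapshot(n); cv2.imwrite(f"pics/{n}0.png",s["image"][:,:,::-1])
    print(n,{k:np.round(v,4).tolist() for k,v in s.items() if k!="image"})
    np.savez(f"{n}0.npz",**s)
print(ctrl.get_state())
E
```

```text
top {'K': [[493.4435, 0.0, 321.3152], [0.0, 493.4435, 198.7869], [0.0, 0.0, 1.0]], 'eye': [353.8255, 22.748, 1415.0714], 'attitude': [0.1442, -0.1396, -1.5746]}
side {'K': [[439.6432, 0.0, 322.1573], [0.0, 439.6432, 198.4714], [0.0, 0.0, 1.0]], 'eye': [288.4708, 703.6571, 979.7057], 'attitude': [0.1991, -0.9084, -2.5237]}
{'t': 0.1, 'q': array([ 1.19251398,  0.41789713, -0.01031141,  1.6140583 ,  0.00471668,
        1.11069375, -0.05300106]), 'qd': array([ 0.00034728, -0.00316909, -0.00061817, -0.00195386, -0.00094157,
       -0.00154177,  0.0009633 ]), 'tau': array([ 2.66323514e-03, -8.52579546e+01,  6.40315376e-01, -4.26699221e+01,
       -4.88514535e-02,  1.63923536e-02,  2.80111908e-05]), 'ee_pos': array([ 206.43198078, -589.62439372,  229.92190391]), 'orientation': array([-3.09616668e+00, -5.26386299e-01,  4.16228309e-04]), 'wrist_force': array([ 0.02537298, -0.72753055,  0.06242518]), 'torque': array([ 0.05456855, -0.02747179,  0.03325942]), 'grip_force': 0.0, 'finger_gap': 93.8771657614966}
```

View pics/top0.png

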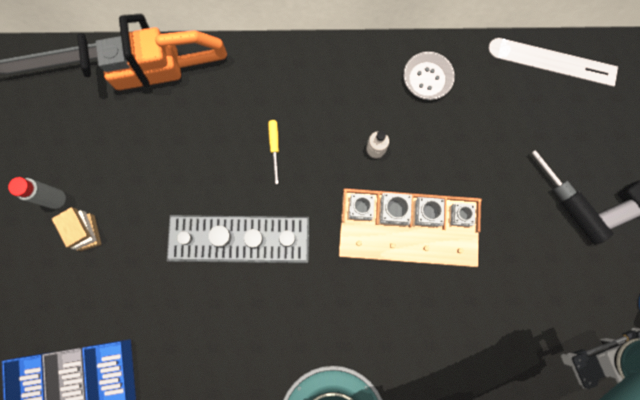

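View pics/side0.png

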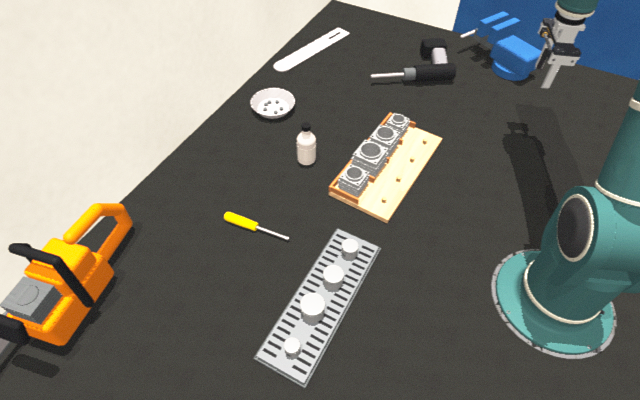

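The top view shows the drain rack with pistons at about (183,238), (219,236), (253,239) and (287,239). The cylinders are at (362,206), (397,207), (431,210) and (463,213), with the dowels below them. I'll enlarge the crops next.

```bash
python3 - <<'E'
import cv2
im=cv2.imread("pics/top0.png")
a=cv2.resize(im[205:275,160:320],None,fx=5,fy=5,interpolation=cv2.INTER_CUBIC)
b=cv2.resize(im[180:275,330:490],None,fx=5,fy=5,interpolation=cv2.INTER_CUBIC)
cv2.imwrite("pics/ca.png",a);cv2.imwrite("pics/cb.png",b)
E
```

```text
(no output)
```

View pics/ca.png

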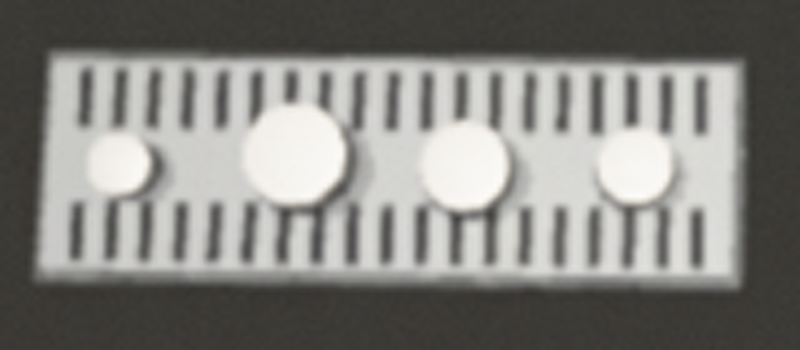

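View pics/cb.png

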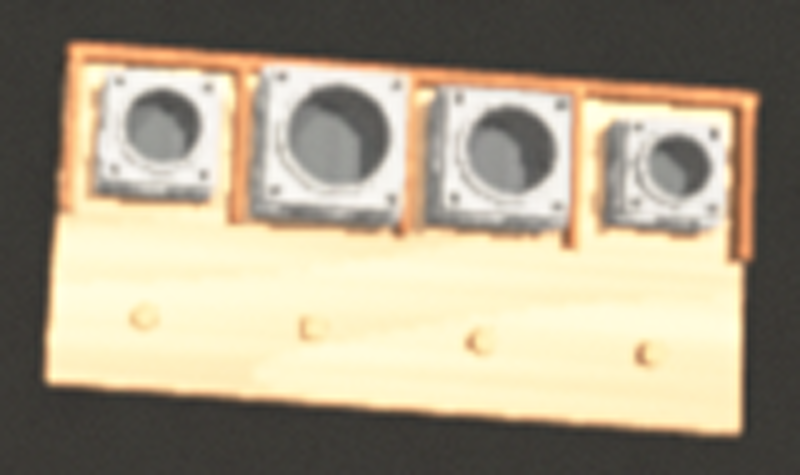

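Crop A shows the pistons left to right as 35, 56, 49, 42, with crown centres near (119,163), (295,155), (465,166) and (635,165). Crop B shows the bores left to right as 42, 56, 49, 35, and dowels at (146,317), (314,328), (481,341) and (650,353).

```bash
cat > h.py <<'E'
import numpy as np, cv2
from scipy.spatial.transform import Rotation as R
def project(s,P):
    c=(np.atleast_2d(P)-s["eye"])@R.from_rotvec(s["attitude"]).as_matrix()
    return np.c_[s["K"][0,0]*c[:,0]/-c[:,2]+s["K"][0,2], s["K"][1,1]*c[:,1]/c[:,2]+s["K"][1,2]]
def ray(s,uv,z):
    uv=np.atleast_2d(uv).astype(float); z=np.broadcast_to(z,len(uv))
    K=s["K"]; d=np.c_[(uv[:,0]-K[0,2])/K[0,0],-(uv[:,1]-K[1,2])/K[1,1],-np.ones(len(uv))]
    d=d@R.from_rotvec(s["attitude"]).as_matrix().T
    return s["eye"]+d*((z-s["eye"][2])/d[:,2])[:,None]
E
python3 - <<'E'
from h import *
t=np.load("top0.npz");sd=np.load("side0.npz")
f=lambda p,o:(np.array(p)+.5)/5-.5+o
pis=f([(119,163),(295,155),(465,166),(635,165)],(160,205))
bore=f([(163,125),(339,134),(511,149),(679,165)],(330,180))
dow=f([(146,317),(314,328),(481,341),(650,353)],(330,180))
drk=f([(50,52),(744,62),(740,288),(36,282)],(160,205))
for n,p,z in(("pis",pis,[50,62,58,54]),("bore",bore,[78,90,84,72]),("dow",dow,[32]*4)):
    P=ray(t,p,z);print(n,P.round(1).tolist(),"step",np.linalg.norm(np.diff(P,axis=0),axis=1).round(1)); print(" side px",project(sd,P).round(1).tolist())
im=cv2.imread("pics/side0.png")
for n,p,z in(("pis",pis,[50,62,58,54]),("bore",bore,[78,90,84,72]),("dow",dow,[32]*4)):
    for u in project(sd,ray(t,p,z)): cv2.drawMarker(im,tuple(np.rint(u).astype(int)),(0,0,255),0,3,1)
cv2.imwrite("pics/s1.png",cv2.resize(im[100:390,245:455],None,fx=2.05,fy=2.05,interpolation=cv2.INTER_CUBIC)[:600])
E
```

```text
pis [[498.0, 409.4, 50.0], [500.3, 309.2, 62.0], [493.8, 216.0, 58.0], [494.0, 122.6, 54.0]] step [100.9  93.5  93.6]
 side px [[291.4, 344.0], [312.3, 302.9], [333.1, 272.8], [349.5, 244.6]]
bore [[580.6, -86.6, 78.0], [572.8, -181.2, 90.0], [564.7, -275.7, 84.0], [556.8, -370.2, 72.0]] step [95.7 95.  95.7]
 side px [[353.5, 172.2], [369.9, 149.0], [384.5, 132.0], [397.6, 117.8]]
dow [[479.4, -78.3, 32.0], [472.4, -172.2, 32.0], [464.4, -265.3, 32.0], [456.9, -359.3, 32.0]] step [94.2 93.4 94.3]
 side px [[384.0, 197.7], [398.3, 176.7], [411.8, 157.5], [424.2, 139.5]]
```

View pics/s1.png

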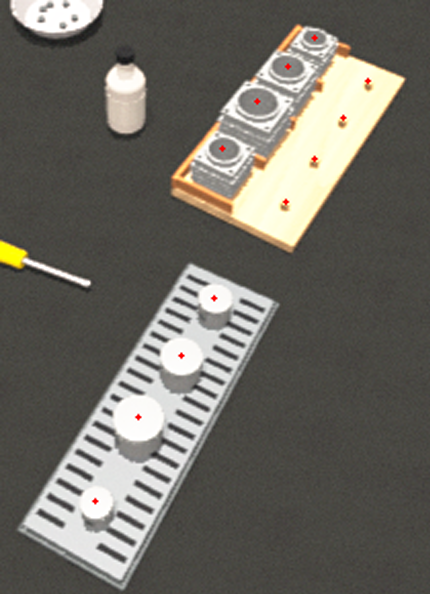

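Request:
jog_arm --pt "3 7 0 0 0 -1" --pt "6 15 0 0 0 -2" --pt "28.75 71.25 0 0 0 -3.2" --pt "28.75 71.25 0 0 0 -3.2" --pt "28.75 71.25 0 0 0 -3.2" --pt "28.75 71.25 0 0 0 -3.2" --pt "28.75 71.25 0 0 0 -3.2" --pt "28.75 71.25 0 0 0 -3.2" --pt "28.75 71.25 0 0 0 -3.2" --pt "28.75 71.25 0 0 0 -3.2" --pt "28.75 71.25 0 0 0 -3.2" --pt "28.75 71.25 0 0 0 -3.2" --pt "28.75 71.25 0 0 0 -3.2" --pt "28.75 71.25 0 0 0 -3.2" --pt "28.75 71.25 0 0 0 -3.2" --pt "28.75 71.25 0 0 0 -3.2" --pt "28.75 71.25 0 0 0 -3.2" --pt "28.75 71.25 -4 0 0 -3.2" --pt "28.75 71.25 -8 0 0 -3.2" --pt "28.75 71.25 -10 0 0 -3.2" --grip 1

```text
t: 2.1
ee_pos: [492.5, 121.0, 127.6]
orientation: [3.141, 0.001, -0.005]
wrist_force: [0.2, 0.1, 0.3]
finger_gap: 93.6
grip_force: 0.0
```

Request:
jog_arm --pt "0 0 0 0 0 0" --pt "0 0 -2 0 0 0" --pt "0 0 -4 0 0 0" --pt "0 0 -5 0 0 0" --pt "0 0 -5 0 0 0"

```text
t: 2.6
ee_pos: [493.9, 122.1, 80.4]
orientation: [3.141, 0.002, -0.001]
wrist_force: [0.2, 0.1, 0.4]
finger_gap: 93.9
grip_force: 0.0
```

```bash
python3 - <<'E'
from station import ctrl, snapshot
import cv2
from h import *
print(ctrl.get_state()["ee_pos"])
t=snapshot("top");s=snapshot("side")
a=cv2.resize(t["image"][200:280,220:330],None,fx=5,fy=5,interpolation=cv2.INTER_CUBIC)
b=cv2.resize(s["image"][180:300,290:400],None,fx=3.333,fy=3.333,interpolation=cv2.INTER_CUBIC)
c=np.zeros((400,930,3),np.uint8);c[:400,:550]=a;c[:400,551:551+366]=b[:400]
cv2.imwrite("pics/m1.png",cv2.resize(c,(790,340))[:,:,::-1])
E
```

```text
[493.85941999 122.11955233  80.39668633]Traceback (most recent call last):
  File "<stdin>", line 8, in <module>
ValueError: could not broadcast input array from shape (400,367,3) into shape (400,366,3)
```

Request:
jog_arm --pt "0 0 -1.6 0 0 0" --pt "0 0 -3.2 0 0 0" --pt "0 0 -3.2 0 0 0"

```text
t: 3.0
ee_pos: [493.7, 122.4, 48.2]
orientation: [3.141, 0.002, -0.002]
wrist_force: [-1.0, -0.3, 0.3]
finger_gap: 94.0
grip_force: 0.0
```

Request:
jog_arm --pt "0 0 0 0 0 0" --pt "0 0 0 0 0 0" --pt "0 0 0 0 0 0" --pt "0 0 0 0 0 0" --pt "0 0 0 0 0 0" --pt "0 0 0 0 0 0" --pt "0 0 0 0 0 0" --pt "0 0 0 0 0 0" --grip -1

```text
t: 3.8
ee_pos: [494.0, 122.6, 48.4]
orientation: [-3.142, -0.003, 0.0]
wrist_force: [-0.9, -0.4, 1.8]
finger_gap: 41.5
grip_force: 30.0
```

Request:
jog_arm --pt "0 0 1 0 0 0" --pt "0 0 3 0 0 0" --pt "0 0 6 0 0 0" --pt "0 -2 7 0 0 0" --pt "-0.5 -5 7 0 0 0" --pt "-0.8 -9 7 0 0 0" --pt "-1 -13 7 0 0 0" --pt "-1.4 -16 7 0 0 0" --pt "-1.4 -18.5 7 0 0 0" --pt "-1.4 -20 6 0 0 0" --pt "-1.4 -20 4 0 0 0" --pt "-1.4 -20 3.5 0 0 0" --pt "-1.4 -20 3.5 0 0 0"

```text
t: 5.1
ee_pos: [479.6, -76.5, 82.8]
orientation: [-3.141, -0.005, 0.003]
wrist_force: [-0.4, -0.1, 0.1]
finger_gap: 41.9
grip_force: 30.0
```

```bash
cat >> h.py <<'E'
def look(name,w):
    "zoomed crops of both cameras round the world point w"
    from station import snapshot
    out=[]
    for n in("top","side"):
        s=snapshot(n);u,v=np.rint(project(s,w)[0]).astype(int)
        c=cv2.copyMakeBorder(s["image"],60,60,60,60,cv2.BORDER_CONSTANT)[v:v+120,u:u+120]
        out.append(cv2.resize(c,(390,390),interpolation=cv2.INTER_CUBIC))
    cv2.imwrite(f"pics/{name}.png",np.hstack(out)[:,:,::-1])
E
python3 -c "
from h import *
look('p1',[480,-77,40])"
```

```text
(no output)
```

View pics/p1.png

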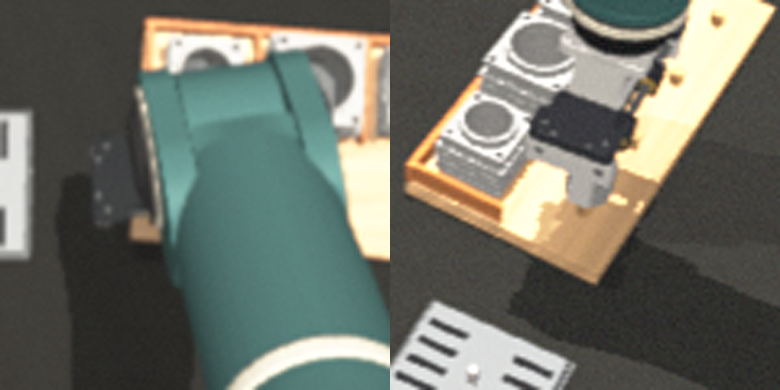

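The side view shows the piston held above its dowel, which is near (585,210). The arm hides the top view, so I'll lower gently and watch the force.

Request:
jog_arm --pt "0 0 -1 0 0 0" --pt "0 0 -2 0 0 0" --pt "0 0 -2.5 0 0 0" --pt "0 0 -3 0 0 0" --pt "0 0 -3.3 0 0 0" --pt "0 0 -3.4 0 0 0" --pt "0 0 -3.4 0 0 0"

```text
t: 5.9
ee_pos: [480.1, -77.4, 49.4]
orientation: [-3.141, -0.003, 0.0]
wrist_force: [-1.2, 0.1, -0.2]
finger_gap: 41.7
grip_force: 30.0
```

Request:
jog_arm --pt "0 0 -0.1 0 0 0" --pt "0 0 -0.1 0 0 0"

```text
t: 6.1
ee_pos: [480.1, -77.4, 48.5]
orientation: [3.142, 0.003, 0.0]
wrist_force: [0.2, -0.1, -0.1]
finger_gap: 41.6
grip_force: 30.0
```

Request:
jog_arm --pt "0 0 0 0 0 0" --pt "0 0 0 0 0 0" --pt "0 0 0 0 0 0" --pt "0 0 0 0 0 0" --pt "0 0 2 0 0 0" --pt "0 0 5 0 0 0" --pt "0 0 10 0 0 0" --pt "0 0 12 0 0 0" --grip 0.6

```text
t: 6.9
ee_pos: [481.2, -77.2, 172.0]
orientation: [3.141, 0.003, 0.006]
wrist_force: [-0.2, -0.3, 0.4]
finger_gap: 75.2
grip_force: 0.0
```

```bash
python3 -c "
from h import *
look('p2',[480,-77,40])"
```

```text
(no output)
```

View pics/p2.png

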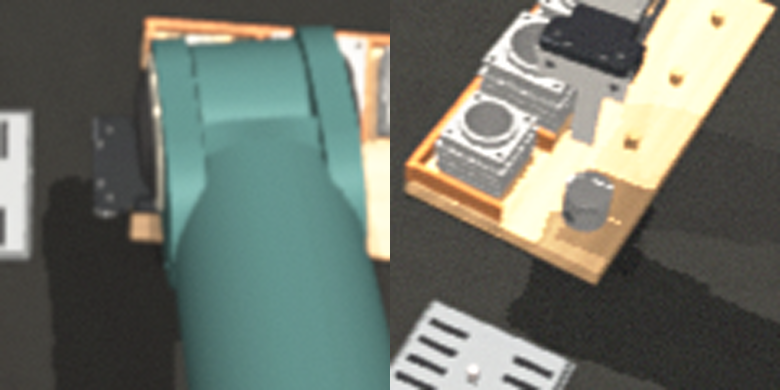

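Piston 42 stands upright over its dowel. Next is the 49 mm one.

Request:
jog_arm --pt "0.4 5 0 0 0 0" --pt "0.6 10 0 0 0 0" --pt "1 15 0 0 0 0" --pt "1.2 20 0 0 0 0" --pt "1.4 25 0 0 0 0" --pt "1.4 28 0 0 0 0" --pt "1.4 29.3 -2 0 0 0" --pt "1.4 29.3 -5 0 0 0" --pt "1.4 29.3 -7 0 0 0" --pt "1.4 29.3 -7.5 0 0 0" --pt "1.4 29.3 -9 0 0 0" --pt "1.4 29.3 -10.5 0 0 0" --pt "1.4 29.3 -12 0 0 0" --pt "1.4 29.3 -12 0 0 0" --grip 1

```text
t: 8.4
ee_pos: [493.2, 215.2, 46.5]
orientation: [3.141, 0.003, -0.004]
wrist_force: [0.0, 0.1, 0.7]
finger_gap: 94.1
grip_force: 0.0
```

Request:
jog_arm --pt "0 0 0 0 0 0" --pt "0 0 0 0 0 0" --pt "0 0 0 0 0 0" --pt "0 0 0 0 0 0" --pt "0 0 0 0 0 0" --pt "0 0 0 0 0 0" --pt "0 0 0 0 0 0" --grip -1

```text
t: 9.1
ee_pos: [494.2, 215.6, 48.6]
orientation: [-3.142, -0.002, -0.0]
wrist_force: [-1.1, -0.8, 2.7]
finger_gap: 49.6
grip_force: 30.0
```

Request:
jog_arm --pt "0 0 1 0 0 0" --pt "0 0 3 0 0 0" --pt "0 0 6 0 0 0" --pt "0 -2 9 0 0 0" --pt "-0.4 -5 10 0 0 0" --pt "-0.6 -9 10 0 0 0" --pt "-0.8 -13 10 0 0 0" --pt "-1 -17 10 0 0 0" --pt "-1.2 -21 10 0 0 0" --pt "-1.5 -25 10 0 0 0" --pt "-1.8 -29 10 0 0 0" --pt "-2 -33 10 0 0 0" --pt "-2.4 -37 10 0 0 0" --pt "-2.7 -41 10 0 0 0" --pt "-2.9 -45 10 0 0 0" --pt "-2.9 -47 10 0 0 0" --pt "-2.9 -48.2 8 0 0 0" --pt "-2.9 -48.2 6 0 0 0" --pt "-2.9 -48.2 4 0 0 0" --pt "-2.9 -48.2 3 0 0 0"

```text
t: 11.1
ee_pos: [464.5, -266.1, 77.5]
orientation: [-3.14, -0.003, 0.002]
wrist_force: [-0.3, -0.1, -0.9]
finger_gap: 49.7
grip_force: 30.0
```

Request:
jog_arm --pt "0 0 0 0 0 0" --pt "0 0 -1 0 0 0" --pt "0 0 -2 0 0 0" --pt "0 0 -2.5 0 0 0" --pt "0 0 -2.8 0 0 0" --pt "0 0 -3 0 0 0" --pt "0 0 -3 0 0 0" --pt "0 0 -3 0 0 0"

```text
t: 11.9
ee_pos: [465.2, -266.4, 48.6]
orientation: [3.141, 0.003, 0.0]
wrist_force: [-0.2, 0.2, 0.0]
finger_gap: 49.9
grip_force: 30.0
```

Request:
jog_arm --pt "0 0 0 0 0 0" --pt "0 0 0 0 0 0" --pt "0 0 0 0 0 0" --pt "0 0 0 0 0 0" --pt "0 0 2 0 0 0" --pt "0 0 5 0 0 0" --pt "0 0 10 0 0 0" --pt "0 0 12 0 0 0" --grip 0.6

```text
t: 12.7
ee_pos: [466.2, -266.7, 172.3]
orientation: [3.14, 0.003, 0.005]
wrist_force: [1.0, -0.6, -0.5]
finger_gap: 75.1
grip_force: 0.0
```

```bash
python3 -c "
from h import *
look('p3',[472,-200,40])"
```

```text
(no output)
```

View pics/p3.png

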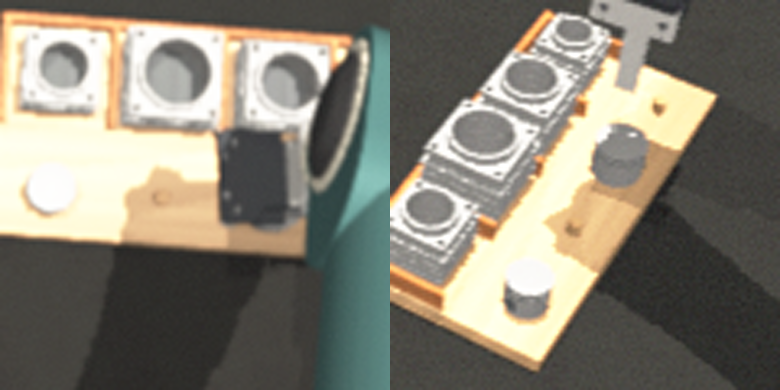

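Both placed pistons stand upright, the 42 at (50,188) in the top crop and the 49 at (620,155) in the side crop. The 56 mm piston is next.

Request:
jog_arm --pt "0.4 5 0 0 0 0" --pt "0.6 10 0 0 0 0" --pt "0.9 15 0 0 0 0" --pt "1.2 20 0 0 0 0" --pt "1.5 25 0 0 0 0" --pt "1.8 30 0 0 0 0" --pt "2.1 35 0 0 0 0" --pt "2.4 40 0 0 0 0" --pt "2.8 45 0 0 0 0" --pt "3.2 50 0 0 0 0" --pt "3.5 55 0 0 0 0" --pt "3.5 57 0 0 0 0" --pt "3.5 57.6 -2 0 0 0" --pt "3.5 57.6 -5 0 0 0" --pt "3.5 57.6 -6.5 0 0 0" --pt "3.5 57.6 -7 0 0 0" --pt "3.5 57.6 -9 0 0 0" --pt "3.5 57.6 -10.5 0 0 0" --pt "3.5 57.6 -12 0 0 0" --pt "3.5 57.6 -12 0 0 0" --grip 1

```text
t: 14.8
ee_pos: [499.4, 309.0, 46.8]
orientation: [3.141, 0.002, -0.003]
wrist_force: [-0.8, 0.0, 0.2]
finger_gap: 93.8
grip_force: 0.0
```

Request:
jog_arm --pt "0 0 0 0 0 0" --pt "0 0 0 0 0 0" --pt "0 0 0 0 0 0" --pt "0 0 0 0 0 0" --pt "0 0 0 0 0 0" --pt "0 0 0 0 0 0" --pt "0 0 0 0 0 0" --grip -1

```text
t: 15.5
ee_pos: [500.2, 309.6, 48.7]
orientation: [-3.141, -0.003, -0.0]
wrist_force: [-1.1, -0.8, 5.6]
finger_gap: 56.9
grip_force: 30.0
```

Request:
jog_arm --pt "0 0 1 0 0 0" --pt "0 0 3 0 0 0" --pt "0 0 6 0 0 0" --pt "0 -2 9 0 0 0" --pt "-0.4 -5 10 0 0 0" --pt "-0.6 -9 10 0 0 0" --pt "-0.8 -13 10 0 0 0" --pt "-1 -17 10 0 0 0" --pt "-1.2 -21 10 0 0 0" --pt "-1.5 -25 10 0 0 0" --pt "-1.8 -29 10 0 0 0" --pt "-2 -33 10 0 0 0" --pt "-2.3 -37 10 0 0 0" --pt "-2.6 -41 10 0 0 0" --pt "-2.8 -45 10 0 0 0" --pt "-2.8 -47 10 0 0 0" --pt "-2.8 -48.2 8 0 0 0" --pt "-2.8 -48.2 6 0 0 0" --pt "-2.8 -48.2 4 0 0 0" --pt "-2.8 -48.2 3 0 0 0"

```text
t: 17.5
ee_pos: [471.4, -172.2, 77.5]
orientation: [-3.141, -0.003, 0.002]
wrist_force: [-0.7, 0.3, -1.5]
finger_gap: 56.7
grip_force: 30.0
```

Request:
jog_arm --pt "0 0 0 0 0 0" --pt "0 0 -1 0 0 0" --pt "0 0 -2 0 0 0" --pt "0 0 -2.5 0 0 0" --pt "0 0 -2.8 0 0 0" --pt "0 0 -3 0 0 0" --pt "0 0 -3 0 0 0" --pt "0 0 -3 0 0 0"

```text
t: 18.3
ee_pos: [472.1, -172.3, 48.7]
orientation: [3.142, 0.003, 0.0]
wrist_force: [-1.6, 0.7, 3.7]
finger_gap: 57.1
grip_force: 30.0
```

Request:
jog_arm --pt "0 0 0 0 0 0" --pt "0 0 0 0 0 0" --pt "0 0 0 0 0 0" --pt "0 0 0 0 0 0" --pt "0 0 2 0 0 0" --pt "0 0 5 0 0 0" --pt "0 0 10 0 0 0" --pt "0 0 12 0 0 0" --grip 0.6

```text
t: 19.1
ee_pos: [473.2, -172.5, 172.0]
orientation: [3.14, 0.003, 0.005]
wrist_force: [1.3, -0.3, -1.4]
finger_gap: 75.0
grip_force: 0.0
```

Request:
jog_arm --pt "0.4 5 0 0 0 0" --pt "0.6 10 0 0 0 0" --pt "0.9 15 0 0 0 0" --pt "1.2 20 0 0 0 0" --pt "1.5 25 0 0 0 0" --pt "1.8 30 0 0 0 0" --pt "2.1 35 0 0 0 0" --pt "2.4 40 0 0 0 0" --pt "2.5 45 0 0 0 0" --pt "2.6 50 0 0 0 0" --pt "2.6 55 0 0 0 0" --pt "2.6 57 0 0 0 0" --pt "2.6 58.2 -2 0 0 0" --pt "2.6 58.2 -4 0 0 0" --pt "2.6 58.2 -4 0 0 0" --grip 1

```text
t: 20.6
ee_pos: [496.9, 409.0, 125.9]
orientation: [3.139, 0.004, -0.005]
wrist_force: [0.2, -0.6, -0.6]
finger_gap: 94.0
grip_force: 0.0
```

```bash
python3 -c "
from h import *
from station import snapshot
s=snapshot('top');np.savez('top1.npz',**s)
u,v=330,180
c=s['image'][180:275,330:490]
cv2.imwrite('pics/p4.png',cv2.resize(c,None,fx=5,fy=5,interpolation=cv2.INTER_CUBIC)[:,:,::-1])
print(project(s,[[480,-77.4,54],[465,-266.4,58],[472,-172.4,62],[456.8,-361,32]])*5-np.array([330,180])*5+2)"
```

```text
[[147.19399919 312.23931111]
 [492.65386619 335.93746157]
 [321.95683544 323.9929421 ]
 [653.01618259 353.09621522]]
```

View pics/p4.png

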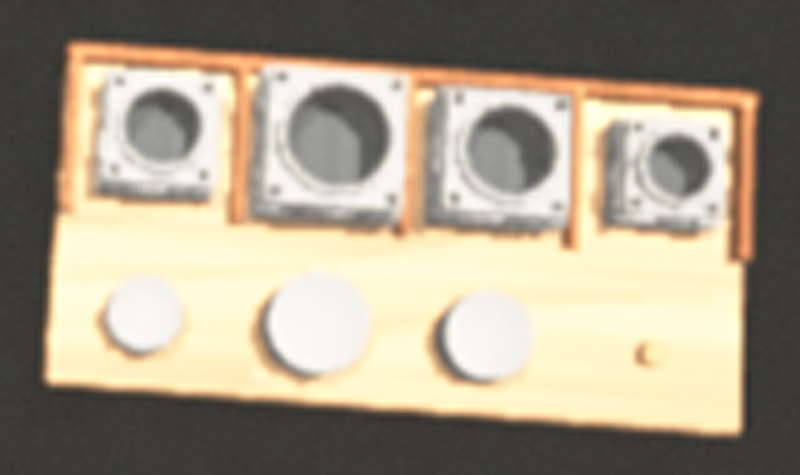

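Three pistons sit in place at (145,313), (318,324) and (487,336). Comparing them with the commanded TCP positions gives a small camera scale error along y, so I'll aim at y≈-363 for the last dowel.

Request:
jog_arm --pt "0 0 -2 0 0 0" --pt "0 0 -4 0 0 0" --pt "0 0 -4.5 0 0 0" --pt "0 0 -6 0 0 0" --pt "0 0 -7.5 0 0 0" --pt "0 0 -8 0 0 0" --pt "0 0 -8 0 0 0"

```text
t: 21.35
ee_pos: [497.7, 409.4, 47.7]
orientation: [3.141, 0.003, -0.002]
wrist_force: [-0.7, 0.2, -0.1]
finger_gap: 94.1
grip_force: 0.0
```

Request:
jog_arm --pt "0 0 0 0 0 0" --pt "0 0 0 0 0 0" --pt "0 0 0 0 0 0" --pt "0 0 0 0 0 0" --pt "0 0 0 0 0 0" --pt "0 0 0 0 0 0" --pt "0 0 0 0 0 0" --pt "0 0 0 0 0 0" --pt "0 0 0 0 0 0" --grip -1

```text
t: 22.25
ee_pos: [498.0, 409.6, 48.4]
orientation: [-3.142, -0.003, 0.0]
wrist_force: [-0.7, -0.5, 0.9]
finger_gap: 34.5
grip_force: 30.0
```

Request:
jog_arm --pt "0 0 1 0 0 0" --pt "0 0 3 0 0 0" --pt "0 0 6 0 0 0" --pt "0 -2 9 0 0 0" --pt "-0.4 -5 10 0 0 0" --pt "-0.6 -9 10 0 0 0" --pt "-0.8 -13 10 0 0 0" --pt "-1 -17 10 0 0 0" --pt "-1.2 -21 10 0 0 0" --pt "-1.5 -25 10 0 0 0" --pt "-1.8 -29 10 0 0 0" --pt "-2 -33 10 0 0 0" --pt "-2.3 -37 10 0 0 0" --pt "-2.6 -41 10 0 0 0" --pt "-2.8 -45 10 0 0 0" --pt "-3 -49 10 0 0 0" --pt "-3.2 -53 10 0 0 0" --pt "-3.4 -57 10 0 0 0" --pt "-3.6 -61 10 0 0 0" --pt "-3.8 -65 10 0 0 0"

```text
t: 24.25
ee_pos: [459.9, -242.0, 149.2]
orientation: [3.141, 0.003, 0.001]
wrist_force: [0.1, 0.4, 0.2]
finger_gap: 34.8
grip_force: 30.0
```

Request:
jog_arm --pt "-0.1 -4 0 0 0 0" --pt "-0.2 -8 0 0 0 0" --pt "-0.3 -11 0 0 0 0" --pt "-0.3 -12.3 -1 0 0 0" --pt "-0.3 -12.3 -4 0 0 0" --pt "-0.3 -12.3 -6 0 0 0" --pt "-0.3 -12.3 -7 0 0 0" --pt "-0.3 -12.3 -7 0 0 0" --pt "-0.3 -12.3 -7 0 0 0"

```text
t: 25.15
ee_pos: [457.6, -363.2, 79.3]
orientation: [3.141, 0.004, 0.001]
wrist_force: [-0.6, 0.6, 0.4]
finger_gap: 34.7
grip_force: 30.0
```

```bash
python3 -c "
from h import *
look('p5',[457,-363,40])"
```

```text
(no output)
```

View pics/p5.png

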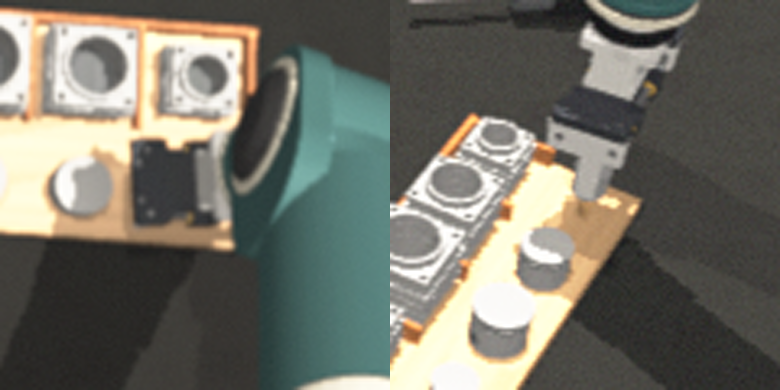

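The last dowel shows at (583,207) in the side crop, just below the held piston. I'll lower in two stages.

Request:
jog_arm --pt "0 0 -0.8 0 0 0" --pt "0 0 -1.5 0 0 0" --pt "0 0 -1.9 0 0 0" --pt "0 0 -1.9 0 0 0"

```text
t: 25.65
ee_pos: [456.7, -363.1, 58.6]
orientation: [-3.141, -0.003, 0.002]
wrist_force: [0.4, 0.7, -0.5]
finger_gap: 34.8
grip_force: 30.0
```

Request:
jog_arm --pt "0 0 -0.5 0 0 0" --pt "0 0 -0.9 0 0 0" --pt "0 0 -1.1 0 0 0" --pt "0 0 -1.1 0 0 0" --pt "0 0 -1.1 0 0 0"

```text
t: 26.15
ee_pos: [457.1, -363.3, 48.4]
orientation: [-3.142, -0.003, 0.0]
wrist_force: [-0.3, 0.4, 0.1]
finger_gap: 35.1
grip_force: 30.0
```

No contact with the dowel, so I'll release and back away.

Request:
jog_arm --pt "0 0 0 0 0 0" --pt "0 0 0 0 0 0" --pt "0 0 0 0 0 0" --pt "0 0 0 0 0 0" --pt "0 0 2 0 0 0" --pt "0 0 5 0 0 0" --pt "0 0 10 0 0 0" --pt "0 0 14 0 0 0" --pt "-4 -4 15 0 0 0" --pt "-8 -8 15 0 0 0" --pt "-12 -12 15 0 0 0" --pt "-16 -16 15 0 0 0" --pt "-18 -20 15 0 0 0" --pt "-18 -20 15 0 0 0" --pt "-18 -20 15 0 0 0" --grip 0.6

```text
t: 27.65
ee_pos: [274.0, -565.9, 197.9]
orientation: [3.142, -0.005, -0.001]
wrist_force: [0.7, -0.2, 0.3]
finger_gap: 75.1
grip_force: 0.0
```

```bash
python3 -c "
from h import *
look('p6',[462,-290,40])"
```

```text
(no output)
```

View pics/p6.png

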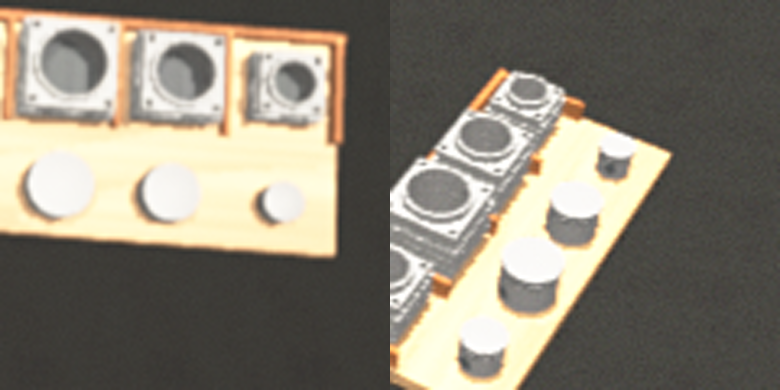

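All four pistons stand upright on the board in front of their mates: 42, 56 and 49 left to right, and 35 at (281,202) in the top crop. The gripper is clear of everything.

```bash
python3 -c "
from station import ticket
print(ticket.close_job())"
```

```text
the job is handed in; nothing more can be done
None
```

I moved all four pistons onto the overhaul rack, each upright over the dowel of its own cylinder, and handed the job in at about 28 s; no verdict was returned.

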